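# Turn the cup stand plate onto its feet

### The arm

A 7-joint arm with a two-finger parallel gripper is mounted at the origin on the work surface. World frame = base frame: x ahead of the robot, y to its left, z up, the work surface at z = 0. Lengths are in m, angles in rad, forces in N, time in s.
With the tool pointing down it reaches from about 0.425 to 0.875 m from the base axis. Payload 8.4 kg.
Tool frame: the origin (TCP) lies at the very end of the fingers, on their centre line; the grasp point (between the pads) lies 19 mm behind it (robot.pinch_z is the distance from the TCP to the grasp point, in m); z points along the fingers, x is the direction in which the jaws open and shut, and the axes are right-handed (so a half turn about z gives the same grasp; the last joint's range is limited). The gripper opens to 87 mm and grips with 3 to 60 N. Pads are 19 mm wide; open, the fingers measure 117 mm over their backs; the gripper's body (75 mm by 190 mm) begins 51 mm behind the grasp point.
Start: joints at [1.243, 0.333, 0.04, 1.465, -0.013, 1.343, -0.059], TCP at [0.147, -0.633, 0.223] pointing down, gripper open.
Joint ranges: [-2.58, 2.58], [-0.38, 2.09], [-1.3, 1.39], [0.25, 2.4], [-1.5, 4.64], [0.08, 2.09], [-2.65, 2.65]. Speed limits (rad/s): [2.22, 2.22, 2.79, 2.79, 3.14, 3.14, 3.14].

### API

Orientations are given as a rotation vector (axis times angle).
In Python, from workcell import robot, imaging, order gives the robot as it stands.
- The arm moves only by the shell command python3 -m creep 'ROWS' [FORCE]. ROWS is a JSON object of lists of equal length, an entry for each row: "claw": the finger opening in mm, from 0 to 87; "slide": the shift along the tool's x, y, z in units of 40 mm (1.0 is 40 mm), a list of three; "twist": the turn, a rotation vector about the tool's x, y, z in units of 5 degrees (1.0 is 5 degrees), a list of three. A call has 1 to 10 rows; each row is the pose to reach, as a shift and turn from the pose commanded when the call began, along the tool's axes at that moment; what a row does not reach only later rows make up. A row lasts 1/12 s, in which the tool goes at most 41.7 mm and 7.16 degrees, less where a joint would pass 70% of its speed; a pose out of reach is approached as far as the arm can. A call with a gripper value outside its range is refused whole. The fingers move at their own pace and stop on an object; FORCE is the grip in N (left out, the last holds). Time passes only in rows, so rows that repeat a pose let the fingers close. It gives the time, the measured TCP pose, the force and the opening at its end, in the units of the state.
- robot.observe(): the state, without advancing time (a new reading comes with each control period).
- imaging.read_camera(name): name is "scene" or "top"; returns the picture (400x640x3 uint8, blue, green, red); there is no depth.
- imaging.get_calibration(name): a dict with "fx", "fy", "cx", "cy" (pixels), "world_from_camera" (4x4, takes a point from camera to world coordinates). Camera axes: x right, y down, z forward; pixel columns grow to the right and rows downward; lengths in m; the calibration is good to about 2 mm. A picture is of the moment at which its call begins. get_calibration takes no time and is no camera call.
- order.job_done(): hands the job in, once; it reports no verdict.
The state is a dict: "clock": time; "joint_positions": joint angles; "qvel": joint speeds; "joint_efforts": joint torques, N m; "ee_pos": TCP position; "eef_rot": TCP orientation; "ft_force": force on the tool from outside, world axes, zero at the start; "wrist_torque": the same for the moment, N m; "grip_width": finger opening in m.
Only numpy, scipy, OpenCV 4.12 (cv2) and the standard library are available. Lean on these libraries where they do the work, as an engineer would, in place of code of your own. Each camera call takes 0.05 s, during which the arm holds its last target.

### The job

The rectangular cup stand plate has been left feet-up on the wooden riser. Slide it flat until one side sticks out over the riser's open edge (the side with no upstand), take hold of the overhanging side, turn the plate over and leave it standing on its four feet on the riser's top, back from the open edge. Leave the round plate where it is.

Things in the scene. Friction and masses are not known exactly. Their poses are not given: they have to be found in the camera images.
- stand_plate: Aluminium plate 120 (own x) by 95 (own y) by 8 mm thick, 0.2-0.35 kg; four black rubber feet on one face, 14 mm across, 6 mm high, 48 mm off centre in x, 36 in y. Origin: centre of the smooth face; z points through the plate to the footed face. It starts feet-up (z up), y pointing away from the open edge within 9 degrees. Standing on its feet: z down, origin 14 mm above the riser top.
- riser: Fixed wooden stand with grey top, 320 mm (x) by 260 mm (y), straight sides, top 90 mm above the bench. Origin: centre of its underside. An upstand 8 mm thick, 12 mm high lines its +x, -x and +y sides; the side at y = -130 mm, on the robot's right, is the open edge, flush. A jar 42 mm across, 45 mm tall stands mid-way along the +y upstand.
- round_plate: Bystander: round aluminium plate 100 mm across, 8 mm thick, with three rubber feet, lying feet-up on the riser about 160 mm from the stand plate along the riser's x (which is nearer the robot varies). Origin: centre of its smooth face.
Mind the look-alikes: they are no part of the job. Leave any green or turquoise look-alike of the stand_plate alone.

How it is judged:
By the outcome, as a careful person would: the job done as asked, in the order asked, and still so for the second after the job is handed in, with the robot touching nothing.
It also fails if it takes over 58 s, if anything falls off the work surface, if the arm or the gripper's body presses on something with over 40 N, if the wrist force passes 120 N, or if a joint passes its speed limit or range.

## Working session

There is one attempt and no reset: what is moved stays moved. The work goes in short steps, Python scripts to look and compute and a shell command to move; the robot and the scene stay as the last step left them, time stands still between calls to the robot, and variables do not carry over. Pictures are saved under pics/ and viewed, and the job is handed in when it is done.

```bash
mkdir -p pics; ls
python3 - <<'E'
from workcell import robot, imaging, order
import cv2
print(robot.observe())
for n in ("scene","top"):
    cv2.imwrite(f"pics/{n}0.png",imaging.read_camera(n)); print(n,imaging.get_calibration(n))
print(robot.pinch_z,[a for a in dir(robot) if a[0]!='_'])
E
```

```text
pics
{'clock': 0.0, 'joint_positions': array([ 1.24282025,  0.33389779,  0.03986702,  1.46626431, -0.01341147,
        1.34329558, -0.05850916]), 'qvel': array([-0.00153884,  0.00140986,  0.00187028,  0.00131655, -0.00080132,
        0.00098656,  0.00141879]), 'joint_efforts': array([-1.08887842e-03, -6.56359220e+01,  1.33439004e+00, -4.03813469e+01,
       -5.99084306e-02,  4.46282874e-02,  1.59945048e-04]), 'ee_pos': array([ 0.14728464, -0.63261529,  0.22167106]), 'eef_rot': array([-2.45973490e+00,  1.95282772e+00,  2.05588379e-03]), 'ft_force': array([0.71603741, 0.24232633, 0.4645157 ]), 'wrist_torque': array([ 0.01309068, -0.04055473, -0.04632225]), 'grip_width': 0.08696822247221467}
scene {'fx': 385.10203551801345, 'fy': 385.10203551801345, 'cx': 320.6907721342744, 'cy': 202.77544654250173, 'world_from_camera': array([[-0.77161867,  0.4275813 , -0.47093402,  1.01372858],
       [ 0.63607512,  0.51447253, -0.57508822,  0.64390111],
       [-0.00361435, -0.74329822, -0.66895044,  0.80897542],
       [ 0.        ,  0.        ,  0.        ,  1.        ]])}
top {'fx': 382.7216814062494, 'fy': 382.7216814062494, 'cx': 314.5698117361083, 'cy': 201.74477694645304, 'world_from_camera': array([[ 0.01844454, -0.98756263,  0.15614051,  0.37275013],
       [-0.99967418, -0.01545942,  0.02031112,  0.00979034],
       [-0.01764466, -0.15646426, -0.987526  ,  0.99534329],
       [ 0.        ,  0.        ,  0.        ,  1.        ]])}
0.0187 ['Unreachable', 'observe', 'pinch_z']
```

View pics/scene0.png

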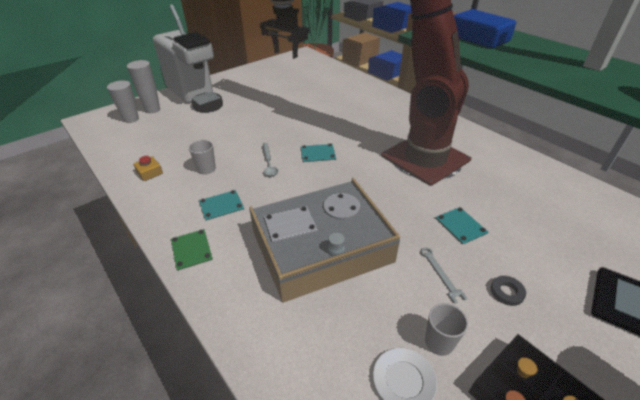

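View pics/top0.png

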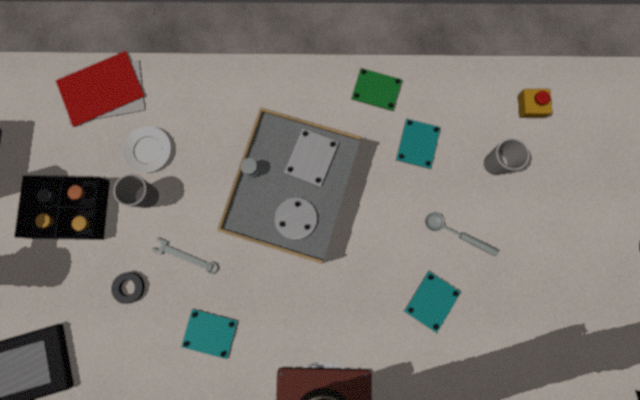

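Top view: the stand plate (four feet) is at about (312,157), the round plate at (296,218), and the open edge is the right side, from about (360,138) to (325,260). I'll measure these.

```bash
cat > h.py <<'E'
import numpy as np, cv2
from workcell import robot, imaging, order
def cast(n,uv,z):
    c=imaging.get_calibration(n);T=c["world_from_camera"]
    uv=np.atleast_2d(uv).astype(float)
    d=np.c_[(uv[:,0]-c["cx"])/c["fx"],(uv[:,1]-c["cy"])/c["fy"],np.ones(len(uv))]@T[:3,:3].T
    o=T[:3,3]; return o+d*((z-o[2])/d[:,2])[:,None]
def proj(n,P):
    c=imaging.get_calibration(n);T=np.linalg.inv(c["world_from_camera"])
    q=np.atleast_2d(P)@T[:3,:3].T+T[:3,3]
    return np.c_[q[:,0]/q[:,2]*c["fx"]+c["cx"],q[:,1]/q[:,2]*c["fy"]+c["cy"]]
E
python3 - <<'E'
from h import *
im=cv2.imread('pics/top0.png'); cv2.imwrite('pics/topc.png',cv2.resize(im[95:275,205:385],None,fx=3.3,fy=3.3,interpolation=cv2.INTER_CUBIC))
im=cv2.imread('pics/scene0.png'); cv2.imwrite('pics/scenec.png',cv2.resize(im[170:300,240:410],None,fx=4,fy=4,interpolation=cv2.INTER_CUBIC))
E
```

```text
(no output)
```

View pics/topc.png

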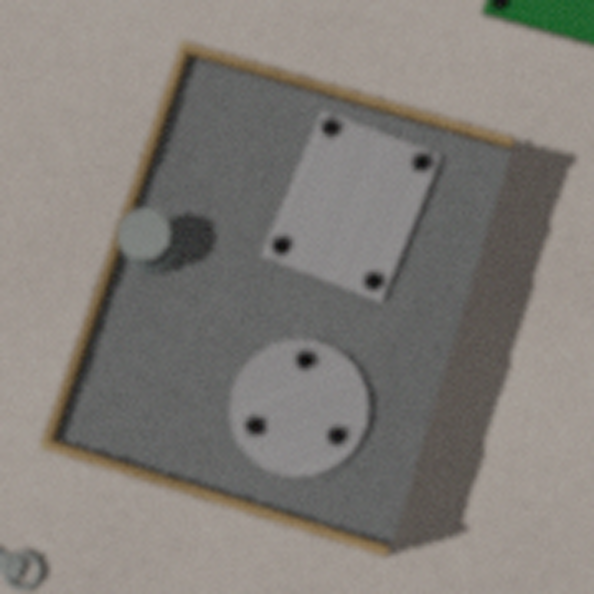

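View pics/scenec.png

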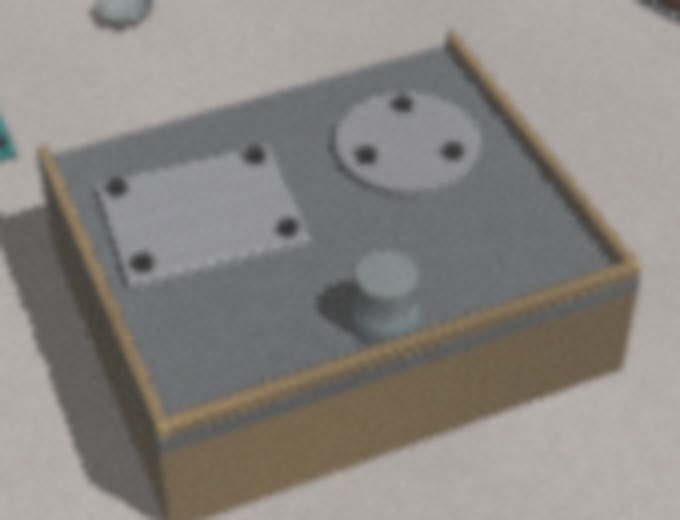

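Run:
```python
from h import *
def blobs(n,box,th):
    im=cv2.cvtColor(cv2.imread(f'pics/{n}0.png'),cv2.COLOR_BGR2GRAY)
    x0,y0,x1,y1=box; m=(im[y0:y1,x0:x1]<th).astype(np.uint8)
    k,l,s,c=cv2.connectedComponentsWithStats(m)
    return [(c[i]+[x0,y0],s[i][4]) for i in range(1,k) if 6<s[i][4]<60]
for n,box in(("top",(270,120,345,250)),("scene",(262,190,365,245))):
    b=blobs(n,box,75); 
    for c,a in b: print(n,c.round(1),a,cast(n,c,0.104)[0].round(4))
rc=np.array([[187,45],[47,443],[388,550],[513,140]])/3.3+[205-.35,95-.35]
print("riser",cast("top",rc,.102).round(4))
rs=np.array([[163,430],[636,265],[452,35],[44,150]])/4+[240-.4,170-.4]
print("riserS",cast("scene",rs,.102).round(4))
```

```text
top [304.9 133.3] 18 [0.6816 0.0547 0.104 ]
top [332.6 143.5] 19 [ 0.6567 -0.0129  0.104 ]
top [335.4 152.2] 17 [ 0.6352 -0.0196  0.104 ]
top [289.8 168.8] 19 [0.5925 0.0888 0.104 ]
top [317.9 179.7] 18 [0.5669 0.0212 0.104 ]
top [297.4 203.5] 19 [0.5089 0.0686 0.104 ]
top [317.2 218.5] 23 [0.474  0.0213 0.104 ]
top [282.2 223.5] 18 [0.4609 0.1029 0.104 ]
top [306.8 226.5] 18 [0.4549 0.0452 0.104 ]
scene [303.1 208.1] 8 [0.5676 0.0242 0.104 ]
scene [268.7 216.1] 9 [ 0.6564 -0.0093  0.104 ]
scene [311.4 226.2] 8 [0.593 0.092 0.104]
scene [275. 235.] 9 [0.6822 0.0578 0.104 ]
scene [325.1 242.8] 27 [0.6024 0.1581 0.104 ]
riser [[ 0.7452  0.1638  0.102 ]
 [ 0.446   0.2516  0.102 ]
 [ 0.3752  0.0079  0.102 ]
 [ 0.6744 -0.0793  0.102 ]]
riserS [[ 0.7459  0.1716  0.102 ]
 [ 0.4448  0.2562  0.102 ]
 [ 0.3751  0.0132  0.102 ]
 [ 0.6734 -0.0719  0.102 ]]
```

```bash
cat >> h.py <<'E'
from scipy.spatial.transform import Rotation as Ro
def R_from(z,x):
    z=np.array(z,float);z/=np.linalg.norm(z);x=np.array(x,float);x-=z*(x@z);x/=np.linalg.norm(x)
    return Ro.from_matrix(np.c_[x,np.cross(z,x),z])
def goto(p,R=None,p0=None,R0=None):
    s=robot.observe();p0=s["ee_pos"] if p0 is None else p0
    R0=Ro.from_rotvec(s["eef_rot"]) if R0 is None else R0
    R=R or R0
    sl=R0.inv().apply(np.array(p)-p0)/.04; tw=(R0.inv()*R).as_rotvec()/np.deg2rad(5)
    print("slide",sl.round(2).tolist(),"twist",tw.round(2).tolist(),"rows",max(np.linalg.norm(sl)*40/41.7,np.linalg.norm(tw)*5/7.16).round(1))
def st():
    s=robot.observe();R=Ro.from_rotvec(s["eef_rot"]).as_matrix()
    print("t",round(s["clock"],2),"p",s["ee_pos"].round(4),"x",R[:,0].round(3),"z",R[:,2].round(3),"j",s["joint_positions"].round(2),"F",s["ft_force"].round(1),"g",round(s["grip_width"]*1e3,1))
px=np.array([.9365,-.3507,0]);py=np.array([.3507,.9365,0])   # plate at start
rx=np.array([.9613,-.2756,0]);ry=np.array([.2756,.9613,0]);rc=np.array([.5595,.0885,0])  # riser
E
python3 - <<'E'
from h import *
st()
for s in(1,-1): goto([.650,.107,.24],R_from([0,0,-1],s*px))
E
```

```text
t 0.1 p [ 0.1473 -0.6327  0.2217] x [ 0.227 -0.974 -0.001] z [-0.     0.001 -1.   ] j [ 1.24  0.33  0.04  1.47 -0.01  1.34 -0.06] F [ 0.3 -0.6 -1.2] g 86.8
slide [-15.16, -16.43, -0.44] twist [-0.01, 0.02, -11.27] rows 21.5
slide [-15.16, -16.43, -0.44] twist [0.02, 0.01, 24.73] rows 21.5
```

```bash
python3 -m creep '{"claw":[75,75,75,75,75,75,75,75,75,75],"slide":[[-15.16,-16.43,-0.5],[-15.16,-16.43,-0.5],[-15.16,-16.43,-0.5],[-15.16,-16.43,-0.5],[-15.16,-16.43,-0.5],[-15.16,-16.43,-0.5],[-15.16,-16.43,-0.5],[-15.16,-16.43,-0.5],[-15.16,-16.43,-0.5],[-15.16,-16.43,-0.5]],"twist":[[0,0,-11.27],[0,0,-11.27],[0,0,-11.27],[0,0,-11.27],[0,0,-11.27],[0,0,-11.27],[0,0,-11.27],[0,0,-11.27],[0,0,-11.27],[0,0,-11.27]]}'
python3 - <<'E'
from h import *
st(); goto([.650,.107,.24],R_from([0,0,-1],px))
cv2.imwrite("pics/s1.png",imaging.read_camera("scene"))
E
```

```text
clock: 0.93
ee_pos: [0.382, -0.2865, 0.2318]
eef_rot: [3.091, -0.559, -0.0]
ft_force: [1.0, -1.5, -0.1]
grip_width: 0.0751
t 0.93 p [ 0.382  -0.2865  0.2318] x [ 0.937 -0.35  -0.   ] z [-0. -0. -1.] j [ 0.91 -0.01 -0.35  1.84 -0.    1.31  0.2 ] F [ 1.  -1.5 -0.1] g 75.1
slide [2.83, -11.56, -0.21] twist [0.0, 0.0, 0.0] rows 11.4
```

View pics/s1.png

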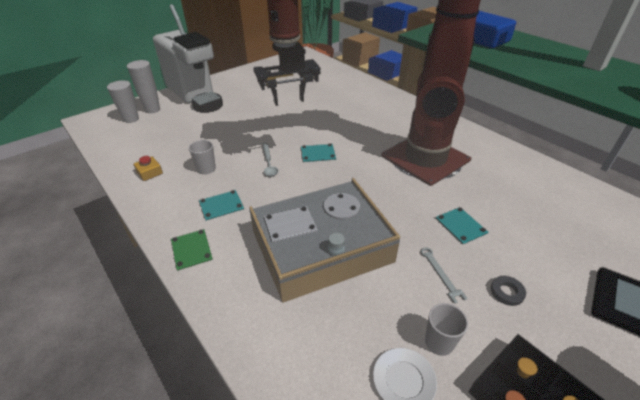

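The gripper body is wide (190 mm) along the jaw direction, so a level grasp at the plate's height would touch the bench. I'll grasp with the tool tilted about 8° and let the lower finger lift the overhanging side. First I'll go behind the plate.

```bash
python3 -m creep '{"claw":[75,75,75,75,75,75,75,75,75,75],"slide":[[2.83,-11.56,-0.2],[2.83,-11.56,-0.2],[2.83,-11.56,-0.2],[2.83,-11.56,-0.2],[2.83,-11.56,-0.2],[2.83,-11.56,-0.2],[2.83,-11.56,-0.2],[2.83,-11.56,-0.2],[2.83,-11.56,-0.2],[2.83,-11.56,-0.2]],"twist":[[0,0,0],[0,0,0],[0,0,0],[0,0,0],[0,0,0],[0,0,0],[0,0,0],[0,0,0],[0,0,0],[0,0,0]]}'
python3 - <<'E'
from h import *
st(); goto([.650,.107,.0935],R_from([0,0,-1],px))
E
```

```text
clock: 1.82
ee_pos: [0.6171, 0.0569, 0.2385]
eef_rot: [3.091, -0.562, -0.001]
ft_force: [0.0, -0.9, 0.8]
grip_width: 0.0751
t 1.82 p [0.6171 0.0569 0.2385] x [ 0.936 -0.352 -0.   ] z [-0. -0. -1.] j [ 0.36  0.34 -0.67  1.49  0.21  1.39 -0.68] F [ 0.  -0.9  0.8] g 75.1
slide [0.33, -1.46, 3.63] twist [0.0, 0.0, -0.01] rows 3.8
```

```bash
python3 -m creep '{"claw":[75,75,75,75,75,75,75],"slide":[[0.3,-1.46,0],[0.33,-1.46,0],[0.33,-1.46,1],[0.33,-1.46,2],[0.33,-1.46,3],[0.33,-1.46,3.1],[0.33,-1.46,3.1]],"twist":[[0,0,0],[0,0,0],[0,0,0],[0,0,0],[0,0,0],[0,0,0],[0,0,0]]}'
python3 - <<'E'
from h import *
st(); goto([.650,.107,.0935],R_from([0,0,-1],px))
a=imaging.read_camera("scene")
cv2.imwrite("pics/s2.png",cv2.resize(a[130:300,220:420],None,fx=4,fy=3.5))
E
```

```text
clock: 2.4
ee_pos: [0.6474, 0.1049, 0.1125]
eef_rot: [3.09, -0.56, -0.008]
ft_force: [-0.7, 0.2, 0.4]
grip_width: 0.0747
t 2.4 p [0.6474 0.1049 0.1125] x [ 0.936 -0.351 -0.005] z [-0.005 -0.001 -1.   ] j [ 0.25  0.51 -0.65  1.55  0.32  1.2  -0.81] F [-0.7  0.2  0.4] g 74.7
slide [0.04, -0.07, 0.47] twist [0.03, 0.06, -0.0] rows 0.5
```

View pics/s2.png

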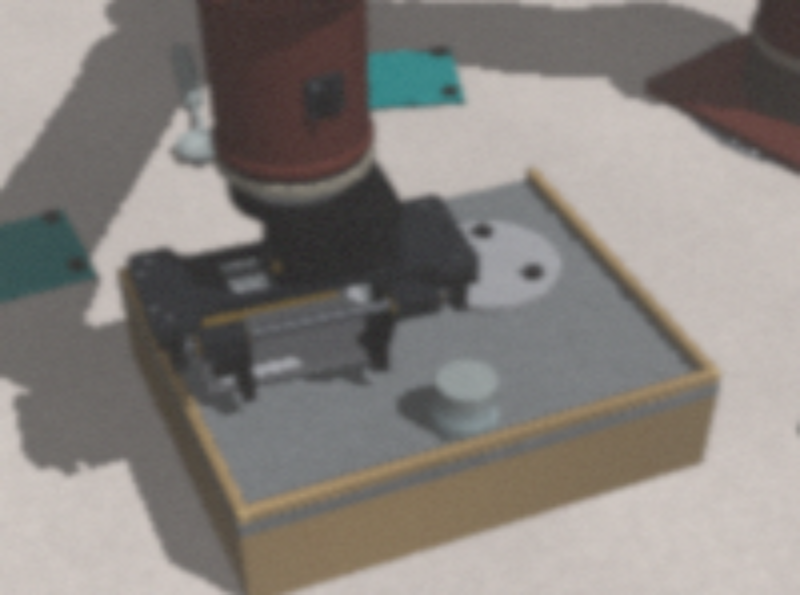

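```bash
python3 -m creep '{"claw":[75,75,75],"slide":[[0.04,-0.05,0.3],[0.04,-0.05,0.45],[0.04,-0.05,0.45]],"twist":[[0,0,0],[0,0,0],[0,0,0]]}'
python3 - <<'E'
from h import *
st(); goto([.610,.011,.0935],R_from([0,0,-1],rx))
E
```

```text
clock: 2.7
ee_pos: [0.6516, 0.107, 0.0972]
eef_rot: [-3.091, 0.56, -0.001]
ft_force: [0.0, 0.0, -0.7]
grip_width: 0.0749
t 2.7 p [0.6516 0.107  0.0972] x [ 0.936 -0.351  0.001] z [ 0.001  0.    -1.   ] j [ 0.25  0.52 -0.64  1.55  0.33  1.17 -0.82] F [ 0.   0.  -0.7] g 74.9
slide [-0.13, 2.61, 0.09] twist [-0.0, -0.01, -0.91] rows 2.5
```

```bash
python3 -m creep '{"claw":[75,75,75,75,75,75,75,75,75,75],"slide":[[0,0,0.1],[0,0.2,0.1],[-0.02,0.4,0.1],[-0.03,0.65,0.1],[-0.05,0.9,0.1],[-0.06,1.15,0.1],[-0.08,1.4,0.1],[-0.1,1.65,0.1],[-0.11,1.9,0.1],[-0.12,2.1,0.1]],"twist":[[0,0,0],[0,0,0],[0,0,0],[0,0,-0.1],[0,0,-0.25],[0,0,-0.4],[0,0,-0.5],[0,0,-0.65],[0,0,-0.8],[0,0,-0.91]]}'
python3 - <<'E'
from h import *
st(); goto([.610,.011,.0935],R_from([0,0,-1],rx))
a=imaging.read_camera("scene")
cv2.imwrite("pics/s3.png",cv2.resize(a[130:300,220:420],None,fx=4,fy=3.5))
a=imaging.read_camera("top")
cv2.imwrite("pics/t3.png",cv2.resize(a[95:275,205:385],None,fx=3.3,fy=3.3))
E
```

```text
clock: 3.53
ee_pos: [0.617, 0.0285, 0.0932]
eef_rot: [3.111, -0.437, 0.001]
ft_force: [1.3, 1.1, 0.7]
grip_width: 0.0748
t 3.53 p [0.617  0.0285 0.0932] x [ 0.961 -0.276  0.001] z [ 0. -0. -1.] j [ 0.4   0.45 -0.66  1.67  0.3   1.13 -0.62] F [1.3 1.1 0.7] g 74.8
slide [-0.05, 0.47, -0.01] twist [0.0, -0.01, 0.0] rows 0.5
```

View pics/s3.png

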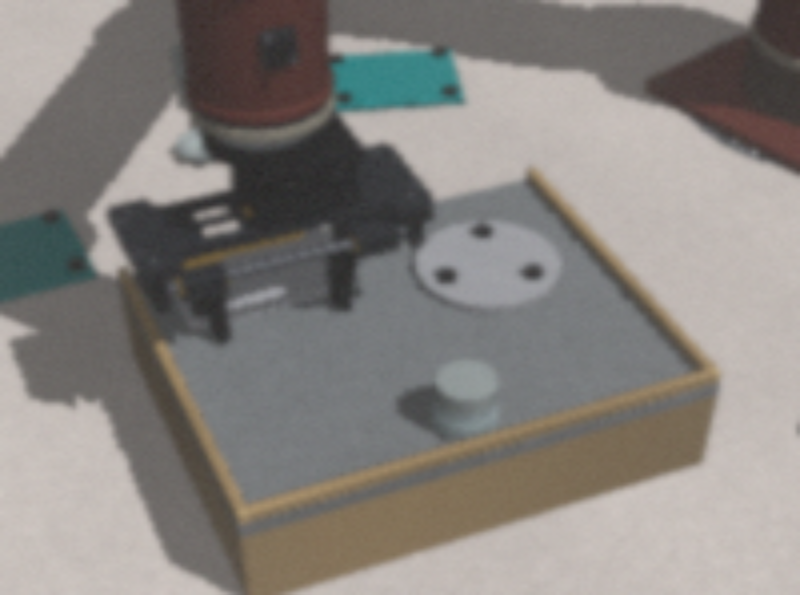

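View pics/t3.png

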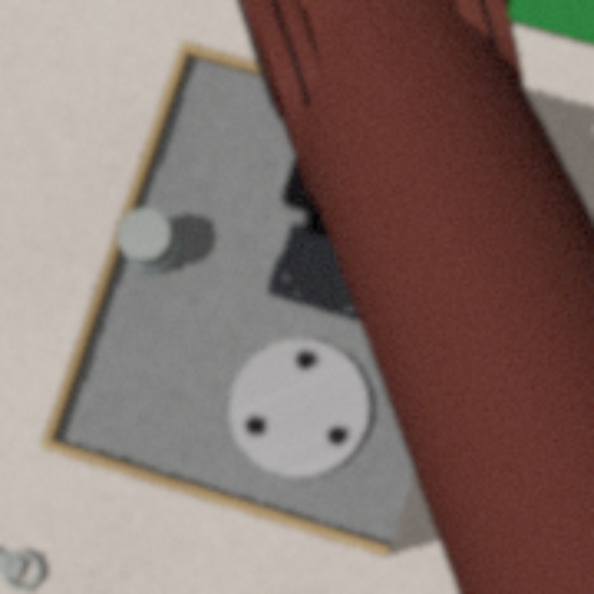

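Both fingers are pushing behind the plate and the round plate is undisturbed. I'll finish the push, back off, lift and check.

```bash
python3 -m creep '{"claw":[75,75,75,75,75,75,75,75,75,75],"slide":[[-0.02,0.2,0],[-0.04,0.35,0],[-0.05,0.42,0],[-0.05,0.42,0],[-0.05,0.1,0],[-0.05,-0.1,-0.3],[-0.05,-0.1,-1.3],[-0.05,-0.1,-2.3],[-0.05,-0.1,-3.3],[-0.05,-0.1,-4.3]],"twist":[[0,0,0],[0,0,0],[0,0,0],[0,0,0],[0,0,0],[0,0,0],[0,0,0],[0,0,0],[0,0,0],[0,0,0]]}'
python3 - <<'E'
from h import *
st()
a=imaging.read_camera("scene");cv2.imwrite("pics/s4f.png",a)
cv2.imwrite("pics/s4.png",cv2.resize(a[130:300,220:420],None,fx=4,fy=3.5))
a=imaging.read_camera("top");cv2.imwrite("pics/t4f.png",a)
E
```

```text
clock: 4.47
ee_pos: [0.6162, 0.0366, 0.2678]
eef_rot: [-3.111, 0.433, -0.0]
ft_force: [1.0, 0.6, 0.1]
grip_width: 0.0748
t 4.47 p [0.6162 0.0366 0.2678] x [ 0.962 -0.273  0.   ] z [ 0.     0.001 -1.   ] j [ 0.42  0.32 -0.7   1.45  0.21  1.44 -0.56] F [1.  0.6 0.1] g 74.8
```

View pics/s4.png

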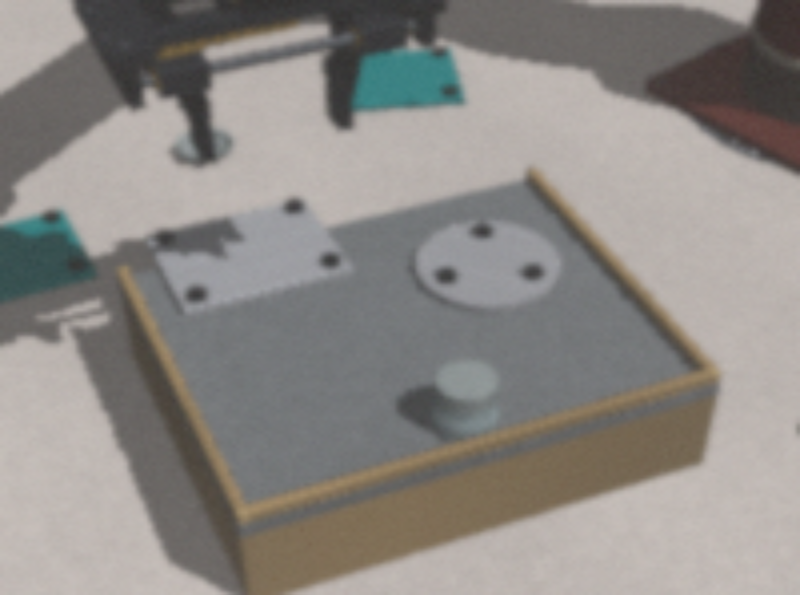

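View pics/t4f.png

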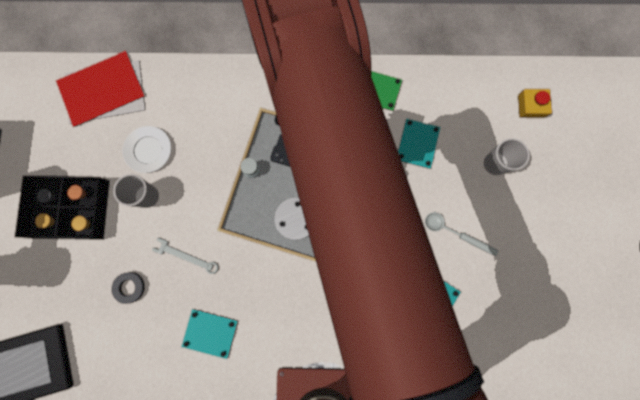

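Run:
```python
from h import *
im=cv2.cvtColor(cv2.imread('pics/s4f.png'),cv2.COLOR_BGR2GRAY)
F=[]
for u,v in [(165,238),(294,205),(197,293),(330,260)]:
    u=u/4+220-.4;v=v/3.5+130-.4
    x,y=int(round(u)),int(round(v)); w=im[y-3:y+4,x-3:x+4].astype(float); w=np.clip(np.median(w)-15-w,0,None)
    Y,X=np.mgrid[y-3:y+4,x-3:x+4]; F.append([(w*X).sum()/w.sum(),(w*Y).sum()/w.sum()])
P=cast("scene",F,.104)-[0,.0015,0]
print(np.round(F,1),P.round(4)); c=P.mean(0);d=(P[0]-P[1]+P[2]-P[3])/2
print("c",c.round(4),"ang",np.degrees(np.arctan2(d[1],d[0])),"riser xy",((c-rc)@rx).round(4),((c-rc)@ry).round(4))
# open edge seen right of plate (scene)
e=np.array([[345,222],[525,180]])/[4,3.5]+[219.6,129.6]
q=cast("scene",e,.09)-[0,.0015,0]; print(((q-rc)@ry).round(4))
```

```text
[[261.1 197.8]
 [293.  188.6]
 [268.6 213.7]
 [302.1 204. ]] [[ 0.6317 -0.0854  0.104 ]
 [ 0.5398 -0.0607  0.104 ]
 [ 0.6515 -0.0186  0.104 ]
 [ 0.5595  0.0078  0.104 ]]
c [ 0.5956 -0.0392  0.104 ] ang -15.530044866094634 riser xy 0.0699 -0.1128
[-0.1316 -0.1286]
```

Scene view: feet at (261,198), (293,189), (269,214), (302,204). That puts the plate aligned with the riser within 1° and about 30 mm over the edge. I'll push 5 mm more for a fuller pad contact.

```bash
python3 -m creep '{"claw":[75,75,75,75,75,75,75,75,75,75],"slide":[[0,0,1],[0,0,2],[0,0,3],[0,0,4],[0,0,4.32],[0,0.2,4.32],[0,0.4,4.32],[0,0.56,4.32],[0,0.65,4.32],[0,0.65,4.32]],"twist":[[0,0,0],[0,0,0],[0,0,0],[0,0,0],[0,0,0],[0,0,0],[0,0,0],[0,0,0],[0,0,0],[0,0,0]]}'
python3 - <<'E'
from h import *
st()
E
python3 -m creep '{"claw":[75,75,75,75,75,75,75,75,75,75],"slide":[[0,-0.5,0],[0,-0.5,-1],[0,-0.5,-2],[0,-0.5,-3],[0,-0.5,-4],[0,-0.5,-5],[0,-0.5,-5],[0,-0.5,-5],[0,-0.5,-5],[0,-0.5,-5]],"twist":[[0,0,0],[0,0,0],[0,0,0],[0,0,0],[0,0,0],[0,0,0],[0,0,0],[0,0,0],[0,0,0],[0,0,0]]}';  python3 - <<'E'
from h import *
st()
a=imaging.read_camera("scene");cv2.imwrite("pics/s5f.png",a)
cv2.imwrite("pics/s5.png",cv2.resize(a[130:300,220:420],None,fx=4,fy=3.5))
im=cv2.cvtColor(a,cv2.COLOR_BGR2GRAY)
F=[]
for u,v in [(160,233),(289,200),(192,288),(325,255)]:
    u=u/4+220-.4;v=v/3.5+130-.4
    x,y=int(round(u)),int(round(v)); w=im[y-3:y+4,x-3:x+4].astype(float); w=np.clip(np.median(w)-15-w,0,None)
    Y,X=np.mgrid[y-3:y+4,x-3:x+4]; F.append([(w*X).sum()/w.sum(),(w*Y).sum()/w.sum()])
P=cast("scene",F,.104)-[0,.0015,0]
c=P.mean(0);d=(P[0]-P[1]+P[2]-P[3])/2
print(np.round(F,1),"c",c.round(4),"ang",np.degrees(np.arctan2(d[1],d[0])),"riser xy",((c-rc)@rx).round(4),((c-rc)@ry).round(4))
E
```

```text
clock: 5.4
ee_pos: [0.6098, 0.009, 0.0929]
eef_rot: [-3.111, 0.438, -0.002]
ft_force: [0.1, 0.1, 1.0]
grip_width: 0.0755
t 5.4 p [0.6098 0.009  0.0929] x [ 0.961 -0.276  0.001] z [ 0.001 -0.    -1.   ] j [ 0.44  0.43 -0.66  1.69  0.29  1.12 -0.59] F [0.1 0.1 1. ] g 75.5
clock: 6.23
ee_pos: [0.6143, 0.0286, 0.2907]
eef_rot: [3.111, -0.437, -0.004]
ft_force: [0.4, 0.4, -1.6]
grip_width: 0.0754
t 6.23 p [0.6143 0.0286 0.2907] x [ 0.961 -0.275 -0.002] z [-0.002 -0.    -1.   ] j [ 0.43  0.31 -0.7   1.42  0.2   1.49 -0.55] F [ 0.4  0.4 -1.6] g 75.4
[[260.5 196.5]
 [292.3 187.7]
 [267.9 212.6]
 [301.2 203. ]] c [ 0.5945 -0.0442  0.104 ] ang -15.952058862113692 riser xy 0.0703 -0.1179
```

View pics/s5.png

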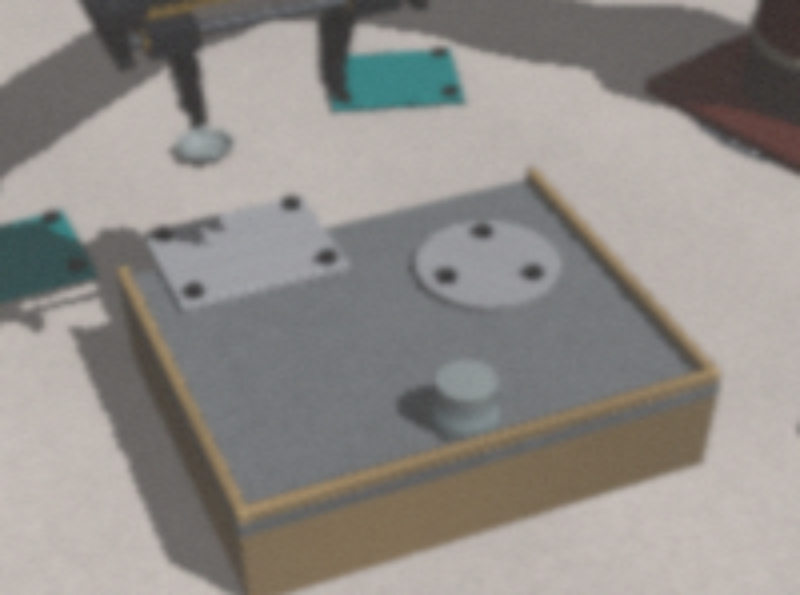

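```bash
cat > fk.py <<'E'
import numpy as np, itertools
from scipy.spatial.transform import Rotation as Ro
from scipy.optimize import least_squares
J=np.array([[1.2428,.3339,.0399,1.4663,-.0134,1.3433,-.0585],[.91,-.01,-.35,1.84,0,1.31,.2],[.36,.34,-.67,1.49,.21,1.39,-.68],[.25,.51,-.65,1.55,.32,1.2,-.81],[.25,.52,-.64,1.55,.33,1.17,-.82],[.4,.45,-.66,1.67,.3,1.13,-.62],[.42,.32,-.7,1.45,.21,1.44,-.56],[.44,.43,-.66,1.69,.29,1.12,-.59],[.43,.31,-.7,1.42,.2,1.49,-.55]])
P=np.array([[.1473,-.6327,.2217],[.382,-.2865,.2318],[.6171,.0569,.2385],[.6474,.1049,.1125],[.6516,.107,.0972],[.617,.0285,.0932],[.6162,.0366,.2678],[.6098,.009,.0929],[.6143,.0286,.2907]])
X=np.array([[.227,-.974,-.001],[.937,-.35,0],[.936,-.352,0],[.936,-.351,-.005],[.936,-.351,.001],[.961,-.276,.001],[.962,-.273,0],[.961,-.276,.001],[.961,-.275,-.002]])
def fk(j,p,s):
    yaw,h,a,b,c,t=p[:6]
    R=Ro.from_euler('z',yaw); pos=np.array([0,0,h])
    for i,(ax,l) in enumerate(zip('zyzyzyz',[0,0,a,0,b,0,c])):
        R=R*Ro.from_euler(ax,s[i]*j[i]); 
        if l: pos=pos+R.apply([0,0,l])
    return pos,R*Ro.from_euler('z',t)
def res(p,s):
    o=[]
    for j,q,x in zip(J,P,X):
        a,R=fk(j,p,s);M=R.as_matrix();o+=[*(a-q),*.3*(M[:,0]-x),*.3*(M[:,2]-[0,0,-1])]
    return np.array(o)
E
python3 - <<'E'
from fk import *
best=[]
for s in itertools.product([1,-1],repeat=4):
    S=[s[0],1,s[1],1,s[2],1,s[3]]
    for y in(0,1.57,3.14,-1.57):
        for t in (0,1.57,3.14,-1.57):
            r=least_squares(res,[y,.35,.4,.4,.25,t],args=(S,),max_nfev=40); best.append((r.cost,S,r.x.round(3).tolist()))
best.sort(key=lambda b:b[0])
for b in best[:4]: print(b)
E
```

```text
(np.float64(0.00018087072597372284), [-1, 1, -1, 1, -1, 1, -1], [-0.069, 0.015, 0.469, 0.502, 0.127, 3.071])
(np.float64(0.00018087072597372425), [-1, 1, -1, 1, -1, 1, -1], [-0.069, 0.015, 0.469, 0.502, 0.127, 3.071])
(np.float64(0.00018087072597372538), [-1, 1, -1, 1, -1, 1, -1], [-0.069, 0.015, 0.469, 0.502, 0.127, -3.212])
(np.float64(0.00018087072597372598), [-1, 1, -1, 1, -1, 1, -1], [-0.069, 0.015, 0.469, 0.502, 0.127, 3.071])
```

Run:
```python
from h import *
for z in (0,.1,.2,.25,.3): print(z,proj("scene",[0,0,z]).round(0))
```

```text
0 [[425. 157.]]
0.1 [[430. 134.]]
0.2 [[436. 107.]]
0.25 [[439.  93.]]
0.3 [[442.  78.]]
```

```bash
cat > ik.py <<'E'
from fk import *
lo=np.array([-2.58,-.38,-1.3,.25,-1.5,.08,-2.65])+.05;hi=np.array([2.58,2.09,1.39,2.4,4.64,2.09,2.65])-.05
S=[-1,1,-1,1,-1,1,-1]
def par(h): 
    f=lambda p: res([p[0],h,p[1],p[2],p[3],p[4]],S)
    r=least_squares(f,[-.07,.47,.5,h+.11,3.07]).x; return [r[0],h,r[1],r[2],r[3],r[4]]
def ik(p,R,pr,seeds):
    out=[]
    for q in seeds:
        f=lambda j:(lambda a:np.r_[(a[0]-p)*5,(R.inv()*a[1]).as_rotvec()*1,.003*(j-q)])(fk(j,pr,S))
        r=least_squares(f,np.clip(q,lo,hi),bounds=(lo,hi),max_nfev=200)
        a=fk(r.x,pr,S); out.append((np.linalg.norm(a[0]-p),(R.inv()*a[1]).magnitude(),r.x.round(2)))
    return out
E
python3 - <<'E'
from ik import *
from h import R_from,rx,ry,rc
rng=np.random.default_rng(0)
now=np.array([.43,.31,-.7,1.42,.2,1.49,-.55])
for h in (.15,.25,.3):
    pr=par(h); print(h,np.round(pr,3))
    for th in (8,):
      z=ry*np.cos(np.radians(th))-np.array([0,0,np.sin(np.radians(th))])
      p=rc+.070*rx-.133*ry; p[2]=.10
      for sgn in (1,-1):
        seeds=[now]+[rng.uniform(lo,hi) for _ in range(25)]
        o=[x for x in ik(p,R_from(z,[0,0,sgn]),pr,seeds) if x[0]<.004 and x[1]<.02]
        print(sgn,len(o)); 
        for x in o[:6]: print(x[2])
E
```

```text
0.15 [-0.069  0.15   0.469  0.502  0.263  3.071]
1 8
[ 1.34  1.2  -1.25  1.8  -0.39  1.01  1.86]
[ 0.78  0.69 -0.39  1.8  -1.12  1.45  2.34]
[ 1.34  1.2  -1.25  1.8  -0.39  1.01  1.86]
[ 1.34  1.2  -1.25  1.8  -0.39  1.01  1.86]
[ 1.34  1.2  -1.25  1.8  -0.39  1.01  1.86]
[ 0.13  0.69  0.42  1.8  -1.45  1.82  2.45]
-1 12
[ 0.98  0.76 -0.64  1.8  -0.99  1.33 -0.87]
[ 1.34  1.2  -1.25  1.8  -0.39  1.01 -1.28]
[ 0.36  0.65  0.14  1.8  -1.34  1.69 -0.72]
[ 0.13  0.69  0.42  1.8  -1.45  1.82 -0.69]
[ 0.35  0.66  0.15  1.8  -1.34  1.69 -0.72]
[ 1.34  1.2  -1.25  1.8  -0.39  1.01 -1.28]
0.25 [-0.068  0.25   0.469  0.502  0.363  3.071]
1 11
[ 1.46  1.43 -1.25  1.69 -0.1   1.14  1.8 ]
[ 1.2   1.04 -0.77  1.69 -0.67  1.31  2.23]
[ 1.46  1.43 -1.25  1.69 -0.1   1.14  1.8 ]
[ 0.24  0.91  0.49  1.69 -1.4   1.95  2.6 ]
[ 1.34  1.19 -0.99  1.69 -0.45  1.21  2.07]
[ 0.29  0.89  0.42  1.69 -1.36  1.91  2.59]
-1 15
[ 1.06  0.94 -0.57  1.69 -0.83  1.4  -0.8 ]
[ 1.17  1.01 -0.73  1.69 -0.71  1.33 -0.89]
[ 1.46  1.43 -1.25  1.69 -0.1   1.14 -1.34]
[ 1.46  1.43 -1.25  1.69 -0.1   1.14 -1.34]
[ 1.17  1.02 -0.73  1.69 -0.7   1.33 -0.89]
[ 0.94  0.89 -0.41  1.69 -0.93  1.48 -0.74]
0.3 [-0.068  0.3    0.469  0.502  0.413  3.071]
1 10
[ 1.5   1.54 -1.25  1.61  0.01  1.23  1.79]
[ 1.33  1.22 -0.9   1.61 -0.44  1.3   2.13]
[ 0.76  0.95 -0.1   1.61 -1.04  1.66  2.53]
[ 1.5   1.54 -1.25  1.61  0.01  1.23  1.79]
[ 1.31  1.2  -0.86  1.61 -0.47  1.31  2.16]
[ 0.54  0.95  0.19  1.61 -1.2   1.81  2.6 ]
-1 14
[ 1.09  1.04 -0.54  1.61 -0.75  1.45 -0.78]
[ 1.48  1.47 -1.19  1.61 -0.07  1.23 -1.28]
[ 0.37  1.    0.43  1.61 -1.33  1.95 -0.5 ]
[ 1.35  1.25 -0.93  1.61 -0.39  1.28 -1.04]
[ 0.78  0.95 -0.12  1.61 -1.02  1.65 -0.62]
[ 1.    1.   -0.42  1.61 -0.84  1.5  -0.73]
```

```bash
cat >> h.py <<'E'
def tz(deg): return ry*np.cos(np.radians(deg))-np.array([0,0,np.sin(np.radians(deg))])
def rp(x,y,z): return rc+x*rx+y*ry+np.array([0,0,z])
E
python3 - <<'E'
from h import *
from ik import ik,par
G=R_from(tz(8),[0,0,-1])
goto(rp(.07,-.30,.25),G)
s=robot.observe()
pr=par(.21)
# check path
p0=s["ee_pos"];R0=Ro.from_rotvec(s["eef_rot"]);rv=(R0.inv()*G).as_rotvec();q=s["joint_positions"]
for f in np.linspace(.1,1,10):
    o=ik(p0+f*(rp(.07,-.30,.25)-p0),R0*Ro.from_rotvec(rv*f),pr,[q])[0];q=o[2];print(round(o[0],3),round(o[1],3),q)
E
```

```text
slide [0.02, 6.43, 1.02] twist [12.69, -12.66, 14.55] rows 16.1
0.0 0.0 [ 0.51  0.34 -0.68  1.4   0.07  1.53 -0.56]
0.0 0.0 [ 0.59  0.38 -0.66  1.38 -0.06  1.58 -0.58]
0.0 0.0 [ 0.67  0.43 -0.64  1.37 -0.17  1.63 -0.61]
0.0 0.0 [ 0.74  0.47 -0.62  1.36 -0.28  1.67 -0.65]
0.0 0.0 [ 0.81  0.52 -0.6   1.37 -0.39  1.7  -0.7 ]
0.0 0.0 [ 0.88  0.57 -0.58  1.38 -0.49  1.73 -0.76]
0.0 0.0 [ 0.95  0.61 -0.56  1.41 -0.6   1.75 -0.82]
0.0 0.0 [ 1.02  0.65 -0.54  1.44 -0.7   1.76 -0.88]
0.0 0.0 [ 1.08  0.68 -0.52  1.48 -0.8   1.77 -0.95]
0.0 0.0 [ 1.14  0.71 -0.5   1.53 -0.89  1.76 -1.02]
```

```bash
python3 -m creep '{"claw":[60,60,60,60,60,60,60,60,60,60],"slide":[[0,0.6,0],[0,1.2,0],[0,1.8,0.1],[0,2.4,0.2],[0,3,0.3],[0,3.6,0.4],[0,4.2,0.5],[0,4.8,0.6],[0,5.4,0.7],[0,6,0.8]],"twist":[[12.69,-12.66,14.55],[12.69,-12.66,14.55],[12.69,-12.66,14.55],[12.69,-12.66,14.55],[12.69,-12.66,14.55],[12.69,-12.66,14.55],[12.69,-12.66,14.55],[12.69,-12.66,14.55],[12.69,-12.66,14.55],[12.69,-12.66,14.55]]}'
python3 - <<'E'
from h import *
st(); goto(rp(.07,-.26,.15),R_from(tz(8),[0,0,-1]))
E
```

```text
clock: 7.12
ee_pos: [0.5482, -0.2033, 0.2589]
eef_rot: [-1.927, 1.233, 0.707]
ft_force: [0.4, -0.6, -0.6]
grip_width: 0.0598
t 7.12 p [ 0.5482 -0.2033  0.2589] x [ 0.389 -0.518 -0.762] z [-0.062  0.81  -0.583] j [ 0.97  0.69 -0.5   1.25 -0.47  1.82 -0.65] F [ 0.4 -0.6 -0.6] g 59.8
slide [1.85, 0.46, 2.03] twist [4.77, -4.75, 5.49] rows 6.1
```

```bash
python3 -m creep '{"claw":[60,60,60,60,60,60,60,60],"slide":[[0.3,0.1,0.3],[0.6,0.2,0.6],[0.9,0.2,1],[1.2,0.3,1.4],[1.5,0.4,1.7],[1.85,0.46,2.0],[1.85,0.46,2.0],[1.85,0.46,2.0]],"twist":[[4.77,-4.75,5.49],[4.77,-4.75,5.49],[4.77,-4.75,5.49],[4.77,-4.75,5.49],[4.77,-4.75,5.49],[4.77,-4.75,5.49],[4.77,-4.75,5.49],[4.77,-4.75,5.49]]}'
python3 - <<'E'
from h import *
st(); goto(rp(.07,-.215,.1146),R_from(tz(8),[0,0,-1]))
a=imaging.read_camera("scene");cv2.imwrite("pics/s6.png",cv2.resize(a[100:300,200:420],None,fx=3.5,fy=3))
a=imaging.read_camera("top");cv2.imwrite("pics/t6.png",a)
E
```

```text
clock: 7.78
ee_pos: [0.5545, -0.181, 0.15]
eef_rot: [-1.093, 1.442, 0.946]
ft_force: [1.1, -0.4, 1.0]
grip_width: 0.0599
t 7.78 p [ 0.5545 -0.181   0.15  ] x [-0.037 -0.136 -0.99 ] z [ 0.268  0.953 -0.141] j [ 1.13  0.9  -0.46  1.54 -0.84  1.62 -0.8 ] F [ 1.1 -0.4  1. ] g 59.9
slide [0.71, -0.02, 1.25] twist [0.05, -0.02, 0.02] rows 1.4
```

View pics/s6.png

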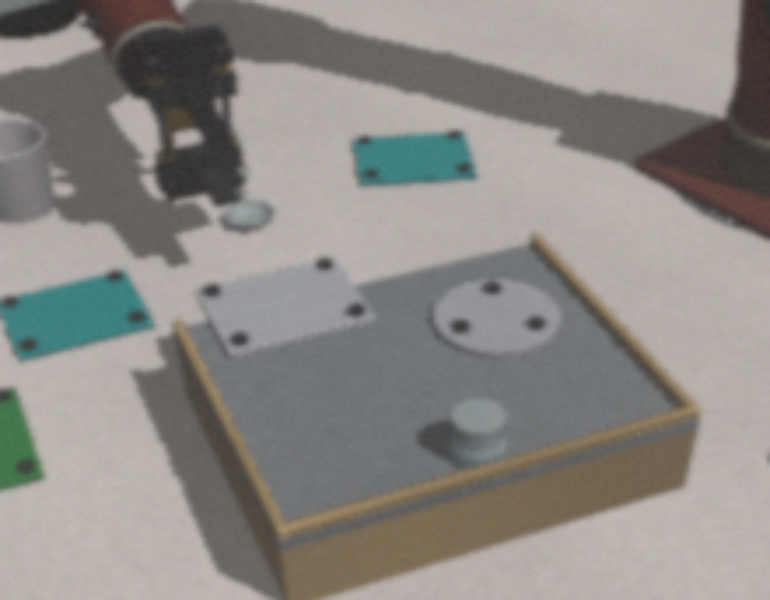

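View pics/t6.png

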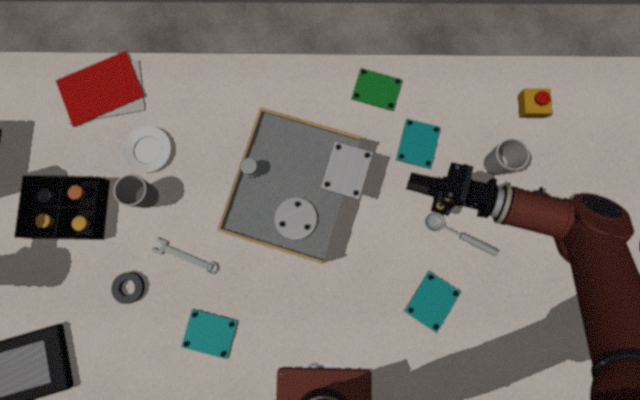

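Run:
```python
from h import *
for n,uv,z in[("spoonbowl",(435,221),.01),("spoon top side",(436,212),.01),("mug base",(500,170),.0),("teal corner",(430,168),.01),("teal c2",(397,159),.01)]:
    q=cast("top",uv,z)[0]; print(n,q.round(3),"riser",((q-rc)@rx).round(3),((q-rc)@ry).round(3))
im=cv2.cvtColor(cv2.imread('pics/t6.png'),cv2.COLOR_BGR2GRAY)
F=[]
for x,y in [(367,154),(340,147),(358,191),(329,181)]:
    w=im[y-4:y+5,x-4:x+5].astype(float); w=np.clip(np.median(w)-25-w,0,None)
    Y,X=np.mgrid[y-4:y+5,x-4:x+5]; F.append([(w*X).sum()/w.sum(),(w*Y).sum()/w.sum()])
P=cast("top",F,.104)+[0,.0018,0]
c=P.mean(0);d=(P[0]-P[2]+P[1]-P[3])/2
print(np.round(F,1),"c",c.round(4),"ang",np.degrees(np.arctan2(d[1],d[0])),"riser xy",((c-rc)@rx).round(4),((c-rc)@ry).round(4))
```

```text
spoonbowl [ 0.483 -0.281  0.01 ] riser 0.028 -0.376
spoon top side [ 0.507 -0.284  0.01 ] riser 0.052 -0.373
mug base [ 0.623 -0.459  0.   ] riser 0.212 -0.509
teal corner [ 0.623 -0.272  0.01 ] riser 0.16 -0.329
teal c2 [ 0.646 -0.186  0.01 ] riser 0.159 -0.24
[[366.9 154.7]
 [338.1 146.6]
 [355.6 192.4]
 [327.  183.6]] c [ 0.5936 -0.0458  0.104 ] ang -15.941141317165329 riser xy 0.0698 -0.1197
```

```bash
python3 -m creep '{"claw":[60,60,60,60,60],"slide":[[0.2,0,0.6],[0.45,0,1.2],[0.71,0,1.25],[0.71,0,1.25],[0.71,0,1.25]],"twist":[[0,0,0],[0,0,0],[0,0,0],[0,0,0],[0,0,0]]}'
python3 - <<'E'
from h import *
st(); goto(rp(.07,-.135,.1031),R_from(tz(8),[0,0,-1]))
E
```

```text
clock: 8.3
ee_pos: [0.5694, -0.1376, 0.118]
eef_rot: [-1.1, 1.439, 0.94]
ft_force: [0.1, -1.1, 1.4]
grip_width: 0.06
t 8.3 p [ 0.5694 -0.1376  0.118 ] x [-0.031 -0.142 -0.989] z [ 0.268  0.952 -0.145] j [ 1.09  0.92 -0.47  1.59 -0.85  1.53 -0.75] F [ 0.1 -1.1  1.4] g 60.0
slide [0.08, 0.04, 2.03] twist [0.06, -0.07, 0.11] rows 1.9
```

```bash
python3 -m creep '{"claw":[66,66,66,66,66,66,66,66],"slide":[[0.1,0.03,0],[0.1,0.03,0.4],[0.1,0.03,0.8],[0.1,0.03,1.2],[0.1,0.03,1.6],[0.1,0.03,1.85],[0.1,0.03,2],[0.1,0.03,2]],"twist":[[0,0,0],[0,0,0],[0,0,0],[0,0,0],[0,0,0],[0,0,0],[0,0,0],[0,0,0]]}'
python3 - <<'E'
from h import *
st(); goto(rp(.07,-.135,.1031),R_from(tz(8),[0,0,-1]))
a=imaging.read_camera("scene");cv2.imwrite("pics/s7.png",cv2.resize(a[130:280,220:400],None,fx=4.4,fy=4))
a=imaging.read_camera("top");cv2.imwrite("pics/t7.png",cv2.resize(a[95:275,255:485],None,fx=3.3,fy=3.3))
E
```

```text
clock: 8.97
ee_pos: [0.5889, -0.0608, 0.1016]
eef_rot: [-1.097, 1.44, 0.942]
ft_force: [0.1, 0.4, 0.8]
grip_width: 0.066
t 8.97 p [ 0.5889 -0.0608  0.1016] x [-0.033 -0.139 -0.99 ] z [ 0.268  0.953 -0.143] j [ 1.03  0.92 -0.52  1.69 -0.9   1.4  -0.72] F [0.1 0.4 0.8] g 66.0
slide [-0.04, -0.02, 0.01] twist [0.05, -0.05, 0.08] rows 0.1
```

View pics/s7.png

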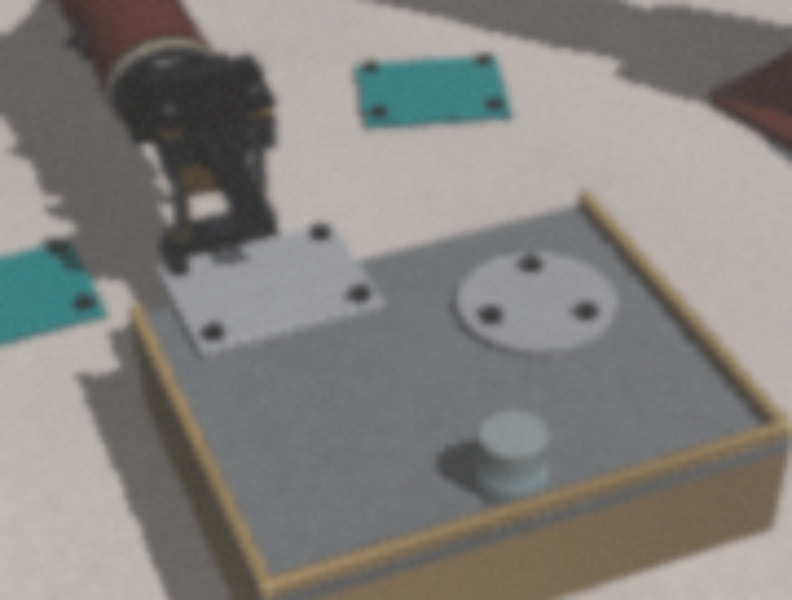

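View pics/t7.png

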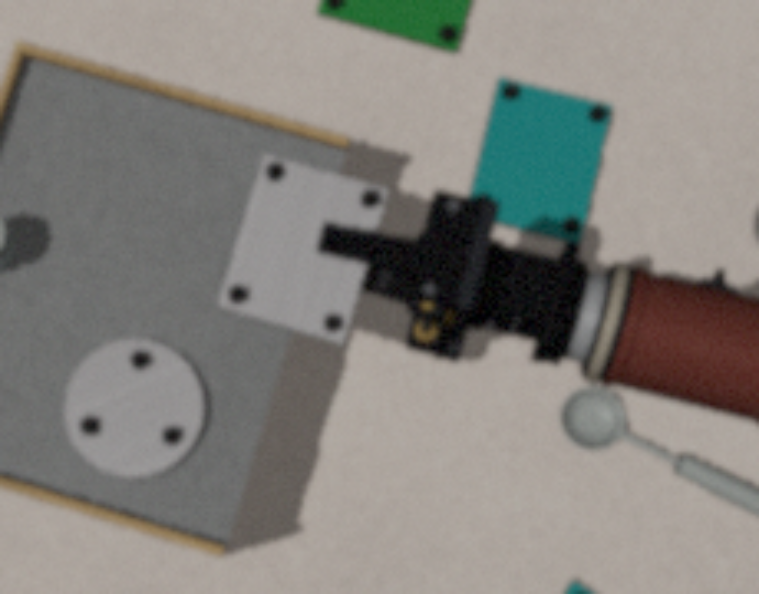

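The upper finger is over the overhang between the two outer feet, centred. Closing now; the lower finger lifts the overhanging side to match the 8° tilt.

```bash
python3 -m creep '{"claw":[40,25,14,4,4,4,4,4,4,4],"slide":[[-0.04,0,0],[-0.04,0,0],[-0.04,0,0],[-0.04,0,0],[-0.04,0,0],[-0.04,0,0],[-0.04,0,0],[-0.04,0,0],[-0.04,0,0],[-0.04,0,0]],"twist":[[0,0,0],[0,0,0],[0,0,0],[0,0,0],[0,0,0],[0,0,0],[0,0,0],[0,0,0],[0,0,0],[0,0,0]]}' 50
python3 - <<'E'
from h import *
st(); print(robot.observe()["wrist_torque"])
a=imaging.read_camera("scene");cv2.imwrite("pics/s8.png",cv2.resize(a[130:280,220:400],None,fx=4.4,fy=4))
E
```

```text
clock: 9.9
ee_pos: [0.5887, -0.0614, 0.1025]
eef_rot: [-1.096, 1.441, 0.942]
ft_force: [-0.5, -1.5, -1.4]
grip_width: 0.0087
t 9.9 p [ 0.5887 -0.0614  0.1025] x [-0.034 -0.139 -0.99 ] z [ 0.269  0.952 -0.144] j [ 1.03  0.92 -0.52  1.69 -0.91  1.4  -0.72] F [-0.5 -1.5 -1.4] g 8.7
[-1.27095796  0.42797216 -0.06036766]
```

View pics/s8.png

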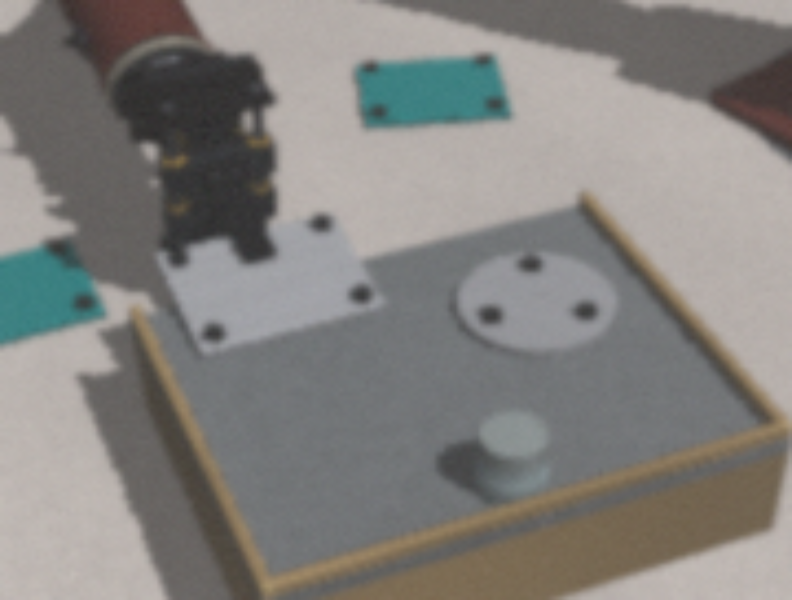

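Gripped at 8.7 mm. Lifting.

```bash
python3 -m creep '{"claw":[4,4,4,4,4,4,4,4,4,4],"slide":[[-0.1,0,0],[-0.3,0,0],[-0.6,0,-0.1],[-1,0,-0.2],[-1.5,0,-0.2],[-2,0,-0.3],[-2.5,0,-0.4],[-2.9,0,-0.4],[-3,0,-0.4],[-3,0,-0.4]],"twist":[[0,0,0],[0,0,0],[0,0,0],[0,0,0],[0,0,0],[0,0,0],[0,0,0],[0,0,0],[0,0,0],[0,0,0]]}' 60
python3 - <<'E'
from h import *
st(); print(robot.observe()["wrist_torque"])
a=imaging.read_camera("scene");cv2.imwrite("pics/s9.png",cv2.resize(a[110:280,200:400],None,fx=4,fy=3.5))
E
```

```text
clock: 10.78
ee_pos: [0.5887, -0.0596, 0.2253]
eef_rot: [-1.099, 1.44, 0.94]
ft_force: [0.5, -0.1, -2.2]
grip_width: 0.0079
t 10.78 p [ 0.5887 -0.0596  0.2253] x [-0.032 -0.141 -0.989] z [ 0.269  0.952 -0.145] j [ 1.07  0.72 -0.57  1.71 -0.97  1.48 -0.86] F [ 0.5 -0.1 -2.2] g 7.9
[-1.65855282  0.50621804 -0.00354605]
```

View pics/s9.png

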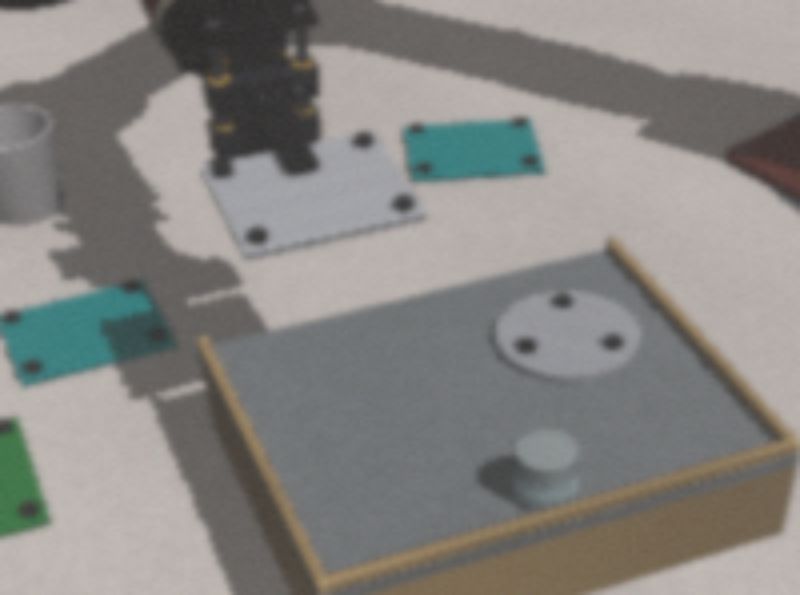

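The plate is held clear and flush. Rolling 180° about the tool axis.

```bash
python3 -m creep '{"claw":[4,4,4,4,4,4,4,4,4,4],"slide":[[0,0,0],[0,0,0],[0,0,0],[0,0,0],[0,0,0],[0,0,0],[0,0,0],[0,0,0],[0,0,0],[0,0,0]],"twist":[[0,0,-0.6],[0,0,-1.6],[0,0,-2.8],[0,0,-4],[0,0,-5.3],[0,0,-6.6],[0,0,-7.9],[0,0,-9.2],[0,0,-10.6],[0,0,-12]]}'; python3 -m creep '{"claw":[4,4,4,4,4,4,4,4,4,4],"slide":[[0,0,0],[0,0,0],[0,0,0],[0,0,0],[0,0,0],[0,0,0],[0,0,0],[0,0,0],[0,0,0],[0,0,0]],"twist":[[0,0,-1.2],[0,0,-2.4],[0,0,-3.6],[0,0,-4.8],[0,0,-6],[0,0,-7.2],[0,0,-8.4],[0,0,-9.6],[0,0,-10.8],[0,0,-12]]}'; python3 -m creep '{"claw":[4,4,4,4,4,4,4,4,4,4],"slide":[[0,0,0],[0,0,0],[0,0,0],[0,0,0],[0,0,0],[0,0,0],[0,0,0],[0,0,0],[0,0,0],[0,0,0]],"twist":[[0,0,-1.3],[0,0,-2.6],[0,0,-3.9],[0,0,-5.2],[0,0,-6.5],[0,0,-7.9],[0,0,-9.3],[0,0,-10.6],[0,0,-11.6],[0,0,-12]]}';python3 - <<'E'
from h import *
st(); print(robot.observe()["wrist_torque"])
a=imaging.read_camera("scene");cv2.imwrite("pics/s10f.png",a);cv2.imwrite("pics/s10.png",cv2.resize(a[110:280,200:400],None,fx=4,fy=3.5))
a=imaging.read_camera("top");cv2.imwrite("pics/t10f.png",a);cv2.imwrite("pics/t10.png",cv2.resize(a[95:275,255:485],None,fx=3.3,fy=3.3))
E
```

```text
clock: 11.67
ee_pos: [0.5881, -0.0598, 0.2224]
eef_rot: [-1.585, 0.661, 0.177]
ft_force: [-0.8, -0.0, -2.0]
grip_width: 0.0074
clock: 12.5
ee_pos: [0.5882, -0.0598, 0.2224]
eef_rot: [-1.737, -0.224, -0.596]
ft_force: [0.5, -0.1, -2.1]
grip_width: 0.0075
clock: 13.33
ee_pos: [0.5882, -0.06, 0.2224]
eef_rot: [-1.525, -1.164, -1.33]
ft_force: [0.2, -0.4, -2.6]
grip_width: 0.0076
t 13.33 p [ 0.5882 -0.06    0.2224] x [0.03  0.139 0.99 ] z [ 0.269  0.952 -0.142] j [ 1.43  1.03 -1.15  1.69 -0.52  1.24  1.97] F [ 0.2 -0.4 -2.6] g 7.6
[-1.58345653  0.31025297  0.04103286]
```

View pics/s10.png

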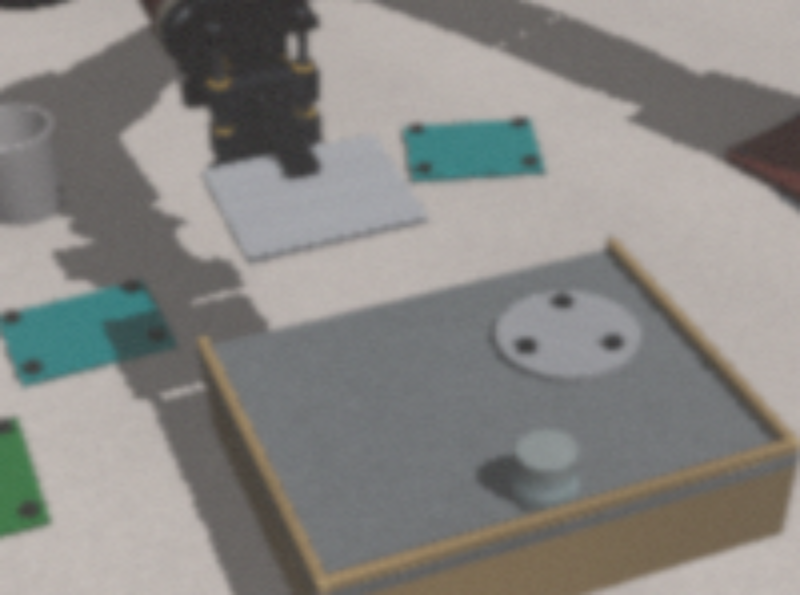

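View pics/t10.png

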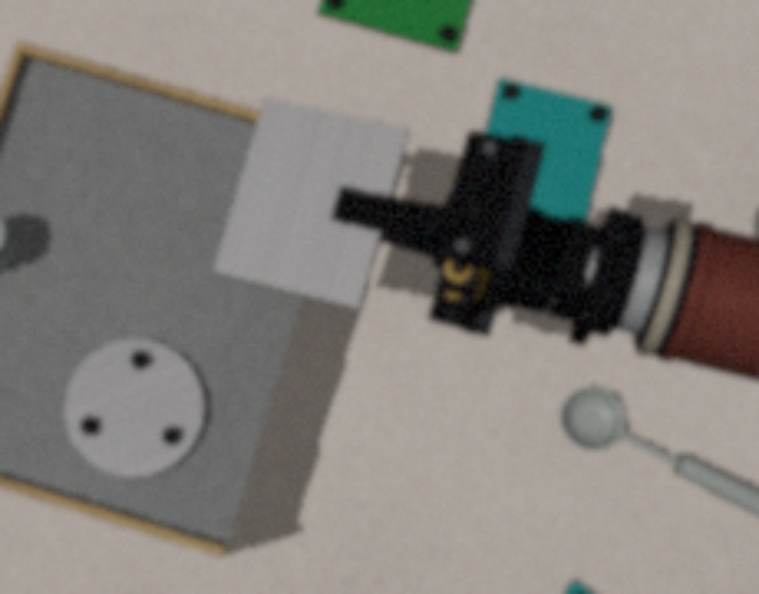

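Flipped: smooth face up, held level between the fingers. Next I'll check that the placing pose is reachable, with the tool 16° down so the inner feet land first and the lower finger clears the riser.

Run:
```python
from h import *
from ik import ik,par
G=R_from(tz(16),[0,0,1]); T=rp(.07,-.062,.15)
goto(T,G)
s=robot.observe();pr=par(.21);q=s["joint_positions"]
p,R=__import__('fk').fk(q,pr,[-1,1,-1,1,-1,1,-1]);print("model err",(p-s["ee_pos"]).round(4))
for z in (.15,.114):
    o=ik(rp(.07,-.062,z),G,pr,[q])[0];q=o[2];print(round(o[0],3),round(o[1],3),q)
# plate outline in top img (smooth top face), outer corners
e=np.array([[265,98],[410,128],[360,308],[215,270]])/3.3+[254.65,94.65]
q=cast("top",e,.22)+[0,.0018,0];print(np.c_[(q-rc)@rx,(q-rc)@ry].round(4), (s["ee_pos"]-rc)@rx,(s["ee_pos"]-rc)@ry)
```

```text
slide [-1.54, 0.04, 2.06] twist [-0.04, -1.57, 0.06] rows 2.5
model err [ 0.0067 -0.0613 -0.0227]
0.0 0.0 [ 1.27  0.97 -1.14  1.81 -0.52  1.02  1.91]
0.0 0.0 [ 1.25  1.02 -1.1   1.82 -0.49  1.    1.95]
[[ 0.1263 -0.0689]
 [ 0.1336 -0.1632]
 [ 0.012  -0.1647]
 [ 0.009  -0.0711]] 0.06849339759366393 -0.1347810892407602
```

```bash
python3 -m creep '{"claw":[4,4,4,4,4,4,4,4,4,4],"slide":[[-0.1,0,0.2],[-0.3,0,0.5],[-0.5,0,0.8],[-0.7,0.02,1.1],[-0.9,0.02,1.4],[-1.1,0.03,1.7],[-1.3,0.04,1.9],[-1.54,0.04,2.06],[-1.54,0.04,2.06],[-1.54,0.04,2.06]],"twist":[[0,-0.1,0],[0,-0.3,0],[0,-0.6,0],[0,-0.9,0],[0,-1.2,0],[0,-1.4,0],[0,-1.57,0],[0,-1.57,0],[0,-1.57,0],[0,-1.57,0]]}'
python3 - <<'E'
from h import *
st(); goto(rp(.07,-.062,.116),R_from(tz(16),[0,0,1]))
a=imaging.read_camera("scene");cv2.imwrite("pics/s11.png",cv2.resize(a[110:280,220:400],None,fx=4.4,fy=3.5))
E
```

```text
clock: 14.27
ee_pos: [0.6099, 0.0097, 0.1502]
eef_rot: [-1.639, -1.244, -1.237]
ft_force: [-0.5, 0.0, -2.1]
grip_width: 0.0072
t 14.27 p [0.6099 0.0097 0.1502] x [0.072 0.267 0.961] z [ 0.262  0.925 -0.276] j [ 1.31  1.01 -1.11  1.76 -0.48  1.04  1.98] F [-0.5  0.  -2.1] g 7.2
slide [-0.82, -0.01, 0.23] twist [-0.04, 0.01, 0.05] rows 0.8
```

View pics/s11.png

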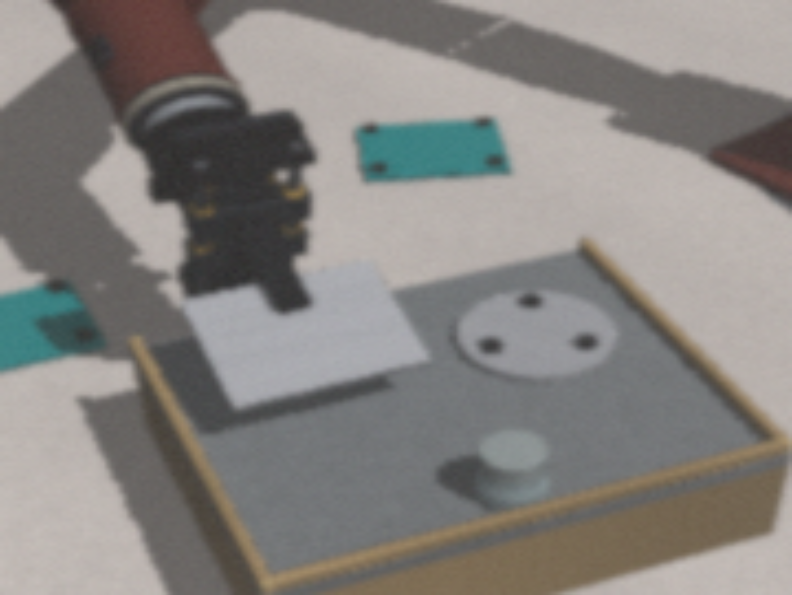

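```bash
python3 -m creep '{"claw":[4,4,4,4,4,4],"slide":[[-0.2,0,0.05],[-0.4,0,0.12],[-0.55,0,0.17],[-0.65,0,0.19],[-0.72,0,0.21],[-0.72,0,0.21]],"twist":[[0,0,0],[0,0,0],[0,0,0],[0,0,0],[0,0,0],[0,0,0]]}'
python3 - <<'E'
from h import *
st();print(robot.observe()["wrist_torque"]); goto(rp(.07,-.062,.116),R_from(tz(16),[0,0,1]))
E
```

```text
clock: 14.82
ee_pos: [0.6102, 0.0097, 0.1202]
eef_rot: [-1.639, -1.245, -1.238]
ft_force: [-0.2, 0.9, -2.6]
grip_width: 0.0073
t 14.82 p [0.6102 0.0097 0.1202] x [0.071 0.267 0.961] z [ 0.262  0.925 -0.277] j [ 1.3   1.06 -1.08  1.76 -0.46  1.02  2.01] F [-0.2  0.9 -2.6] g 7.3
[-1.5899857   0.33545201  0.02645388]
slide [-0.1, -0.01, 0.02] twist [-0.03, 0.01, 0.06] rows 0.1
```

```bash
python3 -m creep '{"claw":[4,4,4],"slide":[[-0.05,0,0.01],[-0.1,0,0.02],[-0.1,0,0.02]],"twist":[[0,0,0],[0,0,0],[0,0,0]]}'
python3 - <<'E'
from h import *
st();print(robot.observe()["wrist_torque"])
E
python3 -m creep '{"claw":[4,4,4],"slide":[[-0.04,0,0.01],[-0.08,0,0.02],[-0.08,0,0.02]],"twist":[[0,0,0],[0,0,0],[0,0,0]]}'
python3 - <<'E'
from h import *
st();print(robot.observe()["wrist_torque"])
a=imaging.read_camera("scene");cv2.imwrite("pics/s12.png",cv2.resize(a[110:280,220:400],None,fx=4.4,fy=3.5))
E
```

```text
clock: 15.07
ee_pos: [0.6103, 0.0093, 0.1167]
eef_rot: [-1.639, -1.246, -1.238]
ft_force: [-0.5, -0.0, -2.2]
grip_width: 0.0076
t 15.07 p [0.6103 0.0093 0.1167] x [0.071 0.268 0.961] z [ 0.262  0.924 -0.277] j [ 1.3   1.06 -1.08  1.76 -0.46  1.02  2.02] F [-0.5 -0.  -2.2] g 7.6
[-1.52816861  0.32098857  0.02327624]
clock: 15.32
ee_pos: [0.6106, 0.0094, 0.1153]
eef_rot: [-1.637, -1.244, -1.24]
ft_force: [-2.0, -3.4, 6.2]
grip_width: 0.0076
t 15.32 p [0.6106 0.0094 0.1153] x [0.069 0.266 0.962] z [ 0.262  0.925 -0.274] j [ 1.3   1.07 -1.08  1.76 -0.46  1.02  2.02] F [-2.  -3.4  6.2] g 7.6
[ 0.39234311 -0.0783886   0.41397973]
```

View pics/s12.png

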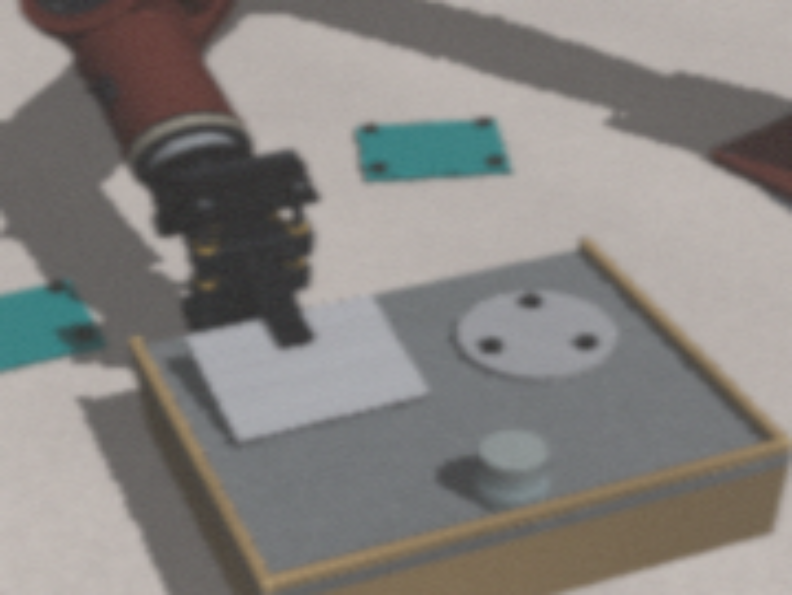

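Inner feet touched down (force stepped by 8 N). Open a little, then withdraw level and quickly so the plate isn't dragged.

```bash
python3 -m creep '{"claw":[16,16,16,16,17,17,17,17,17],"slide":[[0,0,0],[0,0,0],[0,0,0],[0,0,0],[-0.28,0,-1],[-0.56,0,-2],[-0.56,0,-2.5],[-0.56,0,-2.5],[-0.56,0,-2.5]],"twist":[[0,0,0],[0,0,0],[0,0,0],[0,0,0],[0,0,0],[0,0,0],[0,0,0],[0,0,0],[0,0,0]]}' 20
python3 - <<'E'
from h import *
st()
a=imaging.read_camera("scene");cv2.imwrite("pics/s13.png",cv2.resize(a[110:280,220:400],None,fx=4.4,fy=3.5))
a=imaging.read_camera("top");cv2.imwrite("pics/t13f.png",a);cv2.imwrite("pics/t13.png",cv2.resize(a[95:275,225:455],None,fx=3.3,fy=3.3))
E
```

```text
clock: 16.12
ee_pos: [0.5828, -0.0906, 0.1199]
eef_rot: [-1.641, -1.245, -1.24]
ft_force: [0.5, 0.2, 1.0]
grip_width: 0.0172
t 16.12 p [ 0.5828 -0.0906  0.1199] x [0.071 0.268 0.961] z [ 0.264  0.924 -0.277] j [ 1.39  1.06 -1.03  1.66 -0.41  1.2   2.03] F [0.5 0.2 1. ] g 17.2
```

View pics/s13.png

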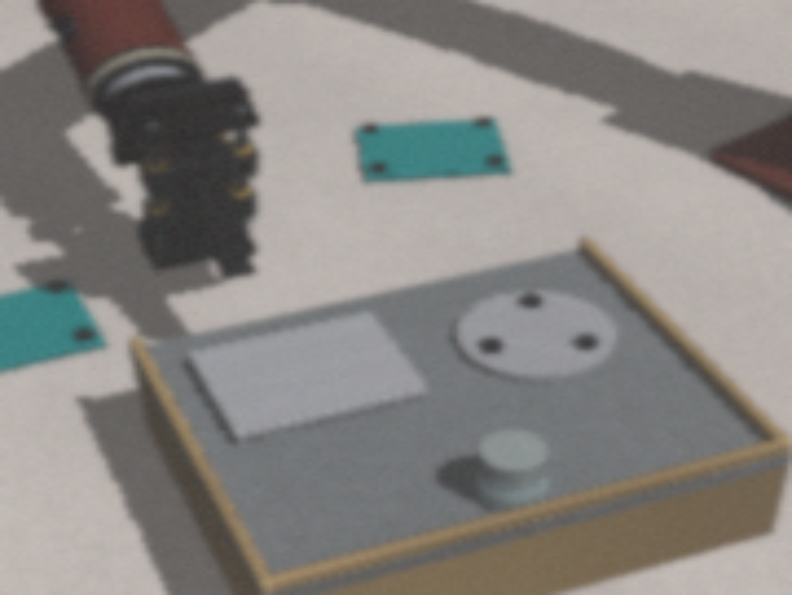

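View pics/t13.png

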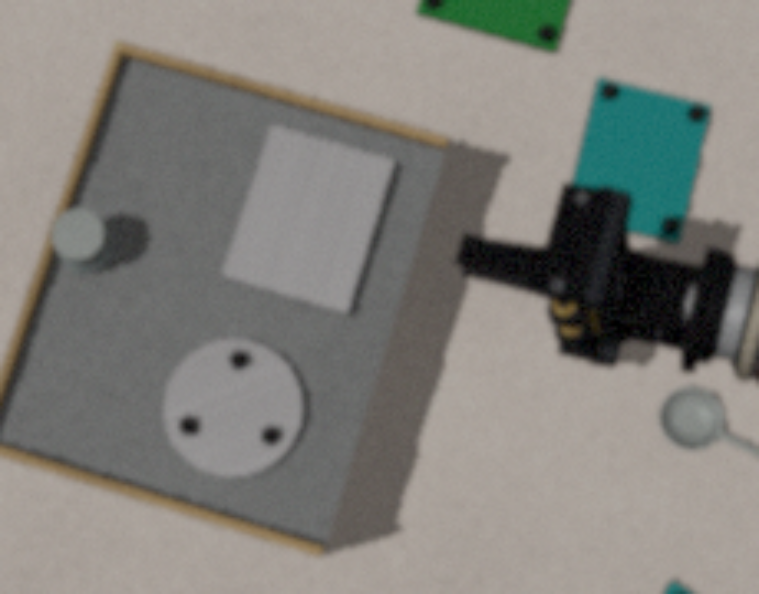

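The plate stands well back from the open edge, seemingly flat. I'll back off a little and check it in both views.

```bash
python3 -m creep '{"claw":[17,17,17,17,17],"slide":[[0.3,0,-0.5],[0.8,0,-1],[1.2,0,-1.5],[1.2,0,-1.5],[1.2,0,-1.5]],"twist":[[0,0,0],[0,0,0],[0,0,0],[0,0,0],[0,0,0]]}'
python3 - <<'E'
from h import *
st()
for n,b in(("scene",.0015),("top",-.0018)):
    a=imaging.read_camera(n);cv2.imwrite(f"pics/{n}14.png",a)
    g=cv2.GaussianBlur(cv2.cvtColor(a,cv2.COLOR_BGR2GRAY),(3,3),0)
    c=proj(n,[.61,.04,.104])[0].astype(int)
    m=(g>(int(g[c[1],c[0]])+105)//2).astype(np.uint8); 
    k,l,s_,ce=cv2.connectedComponentsWithStats(m); i=l[c[1],c[0]]
    print(n,g[c[1],c[0]],s_[i])
    box=cv2.boxPoints(cv2.minAreaRect(np.argwhere(l==i)[:,::-1].astype(np.float32)))
    ct=max(cv2.findContours((l==i).astype(np.uint8),0,1)[0],key=cv2.contourArea)
    ap=cv2.approxPolyDP(ct,6,True)[:,0]
    q=cast(n,ap,.104)-[0,b,0]; r=np.c_[(q-rc)@rx,(q-rc)@ry]
    print(ap.tolist(),r.round(4).tolist(),"centre",r.mean(0).round(4),"sides",np.linalg.norm(np.diff(np.r_[r,r[:1]],axis=0),axis=1).round(4))
E
```

```text
clock: 16.63
ee_pos: [0.5705, -0.131, 0.1832]
eef_rot: [-1.639, -1.248, -1.238]
ft_force: [0.4, -0.5, 0.0]
grip_width: 0.0172
t 16.63 p [ 0.5705 -0.131   0.1832] x [0.069 0.269 0.961] z [ 0.262  0.924 -0.278] j [ 1.44  0.99 -1.07  1.61 -0.43  1.32  1.97] F [ 0.4 -0.5  0. ] g 17.2
scene 152 [ 263  199   54   36 1185]
[[304, 199], [263, 210], [274, 234], [316, 221]] [[0.01, -0.0946], [0.1272, -0.0975], [0.1281, -0.0014], [0.0133, -0.0017]] centre [ 0.0696 -0.0488] sides [0.1172 0.096  0.1147 0.093 ]
top 144 [ 293  133   51   56 1877]
[[307, 133], [293, 178], [329, 188], [343, 144]] [[0.1283, -0.0018], [0.012, -0.0029], [0.0136, -0.092], [0.1269, -0.0932]] centre [ 0.0702 -0.0475] sides [0.1164 0.0891 0.1133 0.0915]
```

View pics/scene14.png

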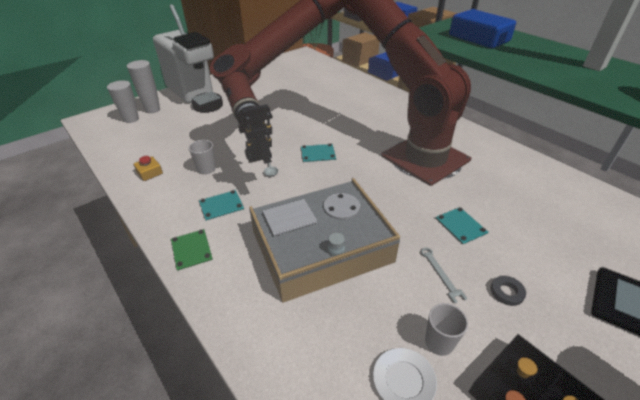

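The two views agree when cast onto the plane of the standing height. The plate is square to the riser with its near edge about 35 mm in from the open edge. The round plate is unmoved and the robot is clear.

```bash
python3 -c "
from workcell import order,robot
print(order.job_done()); print(robot.observe()['clock'])"
```

```text
the job is handed in; nothing more can be done
None
the job is handed in; nothing more can be done
```

The stand plate is turned over and standing on its four feet on the riser's top, about 35 mm back from the open edge. I handed the job in at about 16.7 s.

**What I did:**
- I pushed the plate flat with both fingers until it stuck out about 35 mm over the open edge.
- I gripped the overhang with the tool tilted 8°, because the gripper body would have touched the bench in a level grasp.
- I lifted the plate, rolled it 180°, set it down inner feet first, and let go. The outer side dropped roughly 1 cm as the finger came out from under it.

**Last checks:**
- **Position:** at standing height the two cameras agree within about 1.5 mm on the plate's centre, at about (70, −48) mm in the riser's axes.
- **Flatness:** the plate looks square and flat with its smooth face up, but I could not see the feet directly.
- **Surroundings:** the round plate looks unmoved in the pictures; I did not re-measure it. The gripper was clear and the wrist force was near zero.

**Disagreements:**
- The cameras differed by 3–7 mm along y early on, and I averaged them.
- The riser measured 2–3 % smaller in the pictures than its stated size.

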